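Pack the outboard service kit and shut the box

ROBOT

A 7-joint arm with a two-finger parallel gripper is mounted at the origin on the work surface. World frame = base frame: x ahead of the robot, y to its left, z up, the work surface at z = 0. Lengths are in m, angles in rad, forces in N, time in s.
With the tool pointing down it reaches from about 0.4 to 0.85 m from the base axis. Payload 10.4 kg.
Tool frame: the origin (TCP) lies between the finger pads; the fingertips stand 14 mm ahead of it and the grasp point (between the pads) lies 5 mm behind it; y points along the fingers, x is the direction in which the jaws open and shut, and the axes are right-handed (so a half turn about y gives the same grasp; the last joint's range is limited). The gripper opens to 87 mm and grips with 3 to 60 N. Pads are 19 mm wide; open, the fingers measure 117 mm over their backs; the gripper's body (75 mm by 190 mm) begins 51 mm behind the grasp point.
Start: joints at [-0.023, 0.332, -0.065, 1.46, 0.022, 1.35, -0.088], TCP at [0.625, 0, 0.237] pointing down, gripper open.
Joint ranges: [-2.6, 2.6], [-0.5, 2.12], [-1.47, 1.34], [0.16, 2.42], [-1.27, 4.41], [0.06, 2.06], [-2.6, 2.6]. Speed limits (rad/s): [2.22, 2.22, 2.79, 2.79, 3.14, 3.14, 3.14].

INTERFACE

Orientations are given as a 3x3 rotation matrix whose columns are the frame's x, y, z axes.
In Python, from workcell import env, sensors, optics gives the robot as it stands. Calls block until the motion is done:
- env.reach(position, orientation): joint-space move of the TCP to a pose.
- env.servo_line(position, vel=0.15, rotation=None, force_limit=None): straight line of the TCP; rotation=None keeps the orientation; vel is the mean speed in m/s. With force_limit (N) it stops when the force on the tool has changed by that much, and returns True; else False.
- env.move_j(angles): joint-space move.
- env.grip(opening): opening from 0.0 (shut) to 1.0 (fully open); the grip force is fixed at half the most; returns when the fingers have stopped.
- env.wait(seconds).
- env.ik(position, orientation): joint angles nearest the present ones, or None.
- sensors.observe(): the state.
- optics.capture(name): name is "scene" or "side" or "wrist"; returns a dict with "img" (480x640x3 uint8, blue, green, red), "vertical_fov" (degrees; the focal length in pixels is half the picture's height over the tangent of half this angle, whatever the lens; pixels are square), "cx", "cy" (the principal point, pixels), "R" (3x3) and "t" (3): a world point X has camera coordinates R X + t; the wrist camera has in their place "tool_from_camera" (4x4, takes a point from camera to tool coordinates, whose origin is the TCP and whose axes are the tool frame's). Camera axes: x right, y down, z forward; pixel columns grow to the right and rows downward; lengths in m; the calibration is good to about 2 mm. A picture is of the moment at which its call begins: read the wrist's pose just before it. There is no depth.
A pose or a line that the arm cannot do raises env.PlanningError and nothing moves.
- env.sign_off(): hands the job in, once; it reports no verdict.
The state is a dict: "time": time; "joint_positions": joint angles; "qvel": joint speeds; "effort": joint torques, N m; "position": TCP position; "tool_rot": TCP orientation; "contact_force": force on the tool from outside, world axes, zero at the start; "ft_torque": the same for the moment, N m; "finger_gap": opening from 0.0 (shut) to 1.0 (fully open).
Only numpy, scipy, OpenCV 4.12 (cv2) and the standard library are available. Lean on these libraries where they do the work, as an engineer would, in place of code of your own. Each camera call takes 0.05 s, during which the arm holds its last target.

TASK

Pack the service kit: put every oil filter into the hinge-side bay of the steel parts box, side by side, and stand every anode plate upright on its long thin edge in the other bay, so that nothing sticks up past the rim. When everything is in, swing the lid fully shut. Do not disturb the flywheel, timing light, vent knob or cowl latch.

Things in the scene. Friction and masses are not known exactly. Their poses are not given: they have to be found in the camera images.
- kitbox: Grey steel parts box fixed to the bench, open-topped, outside 230 x 200 x 72 mm (own x, y, z), walls and floor 4 mm thick, so 68 mm deep inside. Origin: centre of its underside; z up. The lid is hinged on its +x rim (x = +115 mm), the side that points roughly to the robot's left; its y runs along the hinge.
- kitbox_in (a point): Centre of the box's inner floor, 4 mm above the bench; axes as the box. A fixed 3 mm sheet partition (top 70 mm above the bench) across the box at x = -18 mm makes two bays: the hinge-side bay, x -16 to +111 mm, for the filters, and the smaller bay, x -111 to -20 mm, for the anodes; both run from y -96 to +96 mm.
- kitlid (a joint): The box lid: steel sheet 230 x 200 x 6 mm, 350 g, on a friction stay, so it stays at any angle (about 0.6 N m to turn it, 3 N at the free edge). Value in rad: 0 fully shut, flat on the rim; 1.57 upright; stop at 1.95; starts open at 1.7 to 1.95. It turns about the box's y direction through kitlid_hinge; shut, it reaches 230 mm from there towards the box's -x.
- kitlid_hinge (a point): Middle of the lid's hinge line, on the box's +x rim 72 mm above the bench, at the lid's underside; axes turn with the lid (y along the hinge; the lid reaches along its -x, outer face on its +z side).
- kitlid_handle (a point): Top of the lid's black knob, which stands 35 mm out from the lid's outer face, 30 mm in from the free edge, in the middle of the lid's width.
- rack: Fixed rack 300 mm long (its y), origin centre of underside, z up. Anodes lean on it in a row along y, about 95 mm apart, 35 degrees back from upright, top long edge towards -x (the robot). Their lower edge rests on a lip 45 mm above the bench; the slope rises along (-0.57, 0, 0.82); the back strip reaches only 26 mm up it, so above that both faces of an anode are free.
- anode1_center (a point): Centre of an anode: bright aluminium plate 80 x 60 x 14 mm with two dark bolt holes through it, about 180 g. Its own y runs along the 80 mm edge, z along the 60 mm height, x is the normal of the plate (14 mm). Starts leaning on the rack with z up the slope. May be absent.
- anode2_center (a point): Centre of an anode: bright aluminium plate 80 x 60 x 14 mm with two dark bolt holes through it, about 180 g. Its own y runs along the 80 mm edge, z along the 60 mm height, x is the normal of the plate (14 mm). Starts leaning on the rack with z up the slope. May be absent.
- anode3_center (a point): Centre of an anode: bright aluminium plate 80 x 60 x 14 mm with two dark bolt holes through it, about 180 g. Its own y runs along the 80 mm edge, z along the 60 mm height, x is the normal of the plate (14 mm). Starts leaning on the rack with z up the slope. May be absent.
- filter1_center (a point): Centre (half-way up) of a white spin-on oil filter, an upright cylinder 46 mm across and 55 mm tall with a dark rubber foot, about 160 g; z is its axis. Starts standing on the bench. May be absent.
- filter2_center (a point): Centre (half-way up) of a white spin-on oil filter, an upright cylinder 46 mm across and 55 mm tall with a dark rubber foot, about 160 g; z is its axis. Starts standing on the bench. May be absent.
- filter3_center (a point): Centre (half-way up) of a white spin-on oil filter, an upright cylinder 46 mm across and 55 mm tall with a dark rubber foot, about 160 g; z is its axis. Starts standing on the bench. May be absent.
- filter4_center (a point): Centre (half-way up) of a white spin-on oil filter, an upright cylinder 46 mm across and 55 mm tall with a dark rubber foot, about 160 g; z is its axis. Starts standing on the bench. May be absent.
- flywheel: Bystander: dark cast-iron flywheel 150 mm across, 34 mm high. Origin: centre of its underside.
- timing_light: Bystander: chrome timing light 165 mm long with a black grip, lying down, 50 mm high.
- vent_knob: Bystander: blue enamel knob 54 mm across, 46 mm high. Origin: centre of its underside.
- cowl_latch: Bystander: white plastic cowl latch about 50 x 110 x 25 mm, lying flat.
Not all that is in view belongs to the job. What is shaped like the part that bears filter2_center but turquoise or yellow is not meant.

How it is judged:
By the outcome, as a careful person would: the job done as asked, in the order asked, and still so for the second after the job is handed in, with the robot touching nothing.
Of filter1, filter2, filter3, filter4 only 3 to 4 are there at a start; the rules pass over those that are not, and their reading is None.
Of anode1, anode2, anode3 only 2 to 3 are there at a start; the rules pass over those that are not, and their reading is None.
At some moment in a run one of filter1, filter2, filter3, filter4 may be knocked a few centimetres aside while the robot is not near it.
It also fails if it takes over 210 s, if anything falls off the work surface, if the arm or the gripper's body presses on something with over 40 N, if the wrist force passes 120 N, or if a joint passes its speed limit or range.

## Working session

There is one attempt and no reset: what is moved stays moved. The work goes in short steps, each a Python script; the robot and the scene stay as the last script left them, time stands still between calls to the robot, and variables do not carry over. Pictures are saved under pics/ and viewed, and the job is handed in when it is done.

```bash
ls; mkdir -p pics
python3 - <<'E'
from workcell import env, sensors, optics
import cv2
s=sensors.observe();print(s)
for n in ["scene","side","wrist"]:
    c=optics.capture(n);cv2.imwrite(f"pics/{n}0.png",c["img"]);print(n,{k:v for k,v in c.items() if k!="img"})
E
```

```text
pics
{'time': 0.0, 'joint_positions': array([-0.02257659,  0.33287247, -0.06471204,  1.46097424,  0.02159191,
        1.34987414, -0.08852945]), 'qvel': array([-8.15942237e-04,  7.56277069e-04,  1.09804289e-03,  2.65862244e-04,
       -1.18814747e-04,  9.42765316e-04, -9.38096289e-05]), 'effort': array([-1.20520472e-04, -6.23245955e+01,  2.44190963e-02, -3.89891267e+01,
       -6.13984605e-02,  3.97891912e-02,  1.87085252e-04]), 'position': array([ 6.24625018e-01, -1.00484462e-05,  2.35737850e-01]), 'tool_rot': array([[ 9.99998975e-01, -1.43191637e-03,  2.15375973e-05],
       [-2.16163439e-05, -5.49783524e-05,  9.99999998e-01],
       [-1.43191518e-03, -9.99998973e-01, -5.50092488e-05]]), 'contact_force': array([-0.28211195, -0.39680847, -0.51586733]), 'ft_torque': array([-0.01486498,  0.02055251, -0.01511646]), 'finger_gap': 1.0026378824758644}
scene {'vertical_fov': 51.96579438937957, 'cx': 315.317143189553, 'cy': 243.76857461170744, 'R': array([[ 0.86617138,  0.49972366, -0.00483679],
       [ 0.303138  , -0.53307469, -0.78989792],
       [-0.39730905,  0.68272076, -0.61321927]]), 't': array([-0.41367151, -0.163001  ,  1.44435435])}
side {'vertical_fov': 42.6832090063704, 'cx': 330.6177604425337, 'cy': 227.9828062333478, 'R': array([[ 0.91926041, -0.39290483, -0.02420957],
       [-0.2238979 , -0.47127819, -0.85309237],
       [ 0.32377467,  0.78963451, -0.52119794]]), 't': array([-0.5463675 ,  0.14480772,  1.43045117])}
wrist {'vertical_fov': 71.83692168589074, 'cx': 326.5201833944782, 'cy': 237.7137447534803, 'tool_from_camera': array([[ 9.99999949e-01,  2.58070963e-04, -1.89790099e-04,
        -2.33117959e-04],
       [ 2.51921778e-04, -2.67568398e-01,  9.63538836e-01,
        -1.48031071e-01],
       [ 1.97879562e-04, -9.63538835e-01, -2.67568450e-01,
         7.21733618e-02],
       [ 0.00000000e+00,  0.00000000e+00,  0.00000000e+00,
         1.00000000e+00]])}
```

View pics/scene0.png

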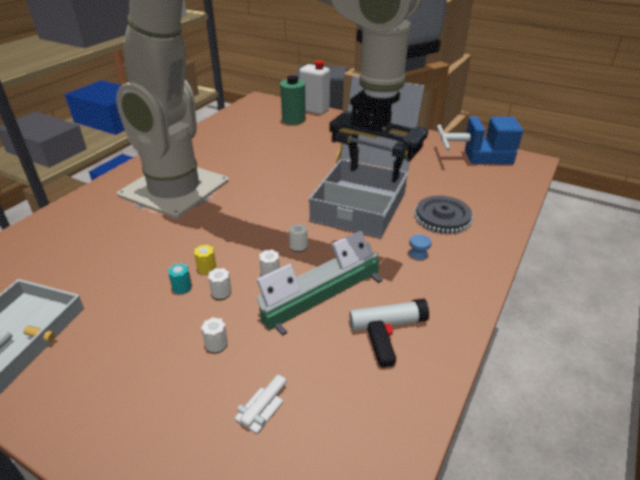

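View pics/side0.png

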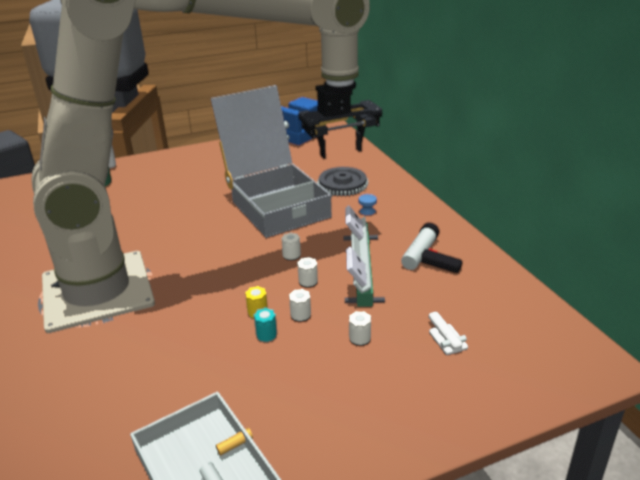

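View pics/wrist0.png

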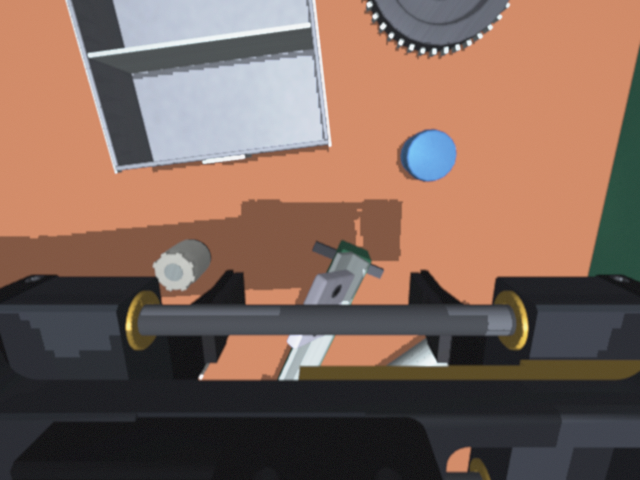

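The scene shows four white filters (scene px about (298,237), (269,263), (220,283), (214,335)). There are two anodes, at (279,285) and (352,250), and the box at (360,195) has its lid open. Next I'll enlarge crops.

Run:
```python
import cv2
a=cv2.imread("pics/scene0.png");b=cv2.imread("pics/side0.png")
cv2.imwrite("pics/sc1.png",cv2.resize(a[220:360,190:390],None,fx=4,fy=4,interpolation=cv2.INTER_CUBIC))
cv2.imwrite("pics/sc2.png",cv2.resize(a[70:240,300:500],None,fx=3.5,fy=3.5,interpolation=cv2.INTER_CUBIC))
cv2.imwrite("pics/si1.png",cv2.resize(b[200:350,230:430],None,fx=4,fy=4,interpolation=cv2.INTER_CUBIC))
cv2.imwrite("pics/si2.png",cv2.resize(b[80:240,200:400],None,fx=3.75,fy=3.75,interpolation=cv2.INTER_CUBIC))
```

```text
(no output)
```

View pics/sc1.png

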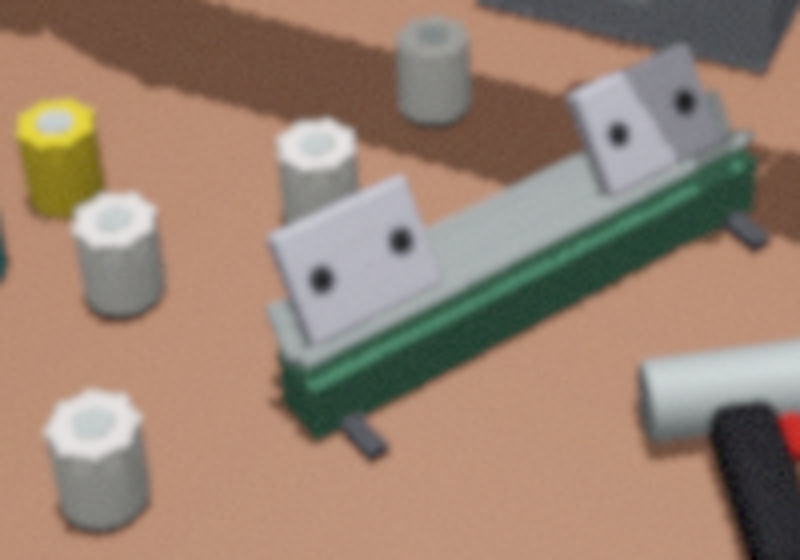

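View pics/sc2.png

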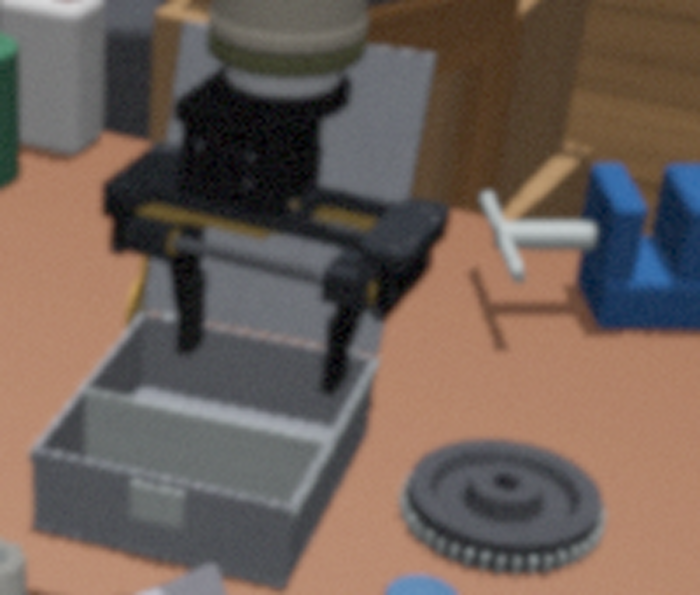

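View pics/si1.png

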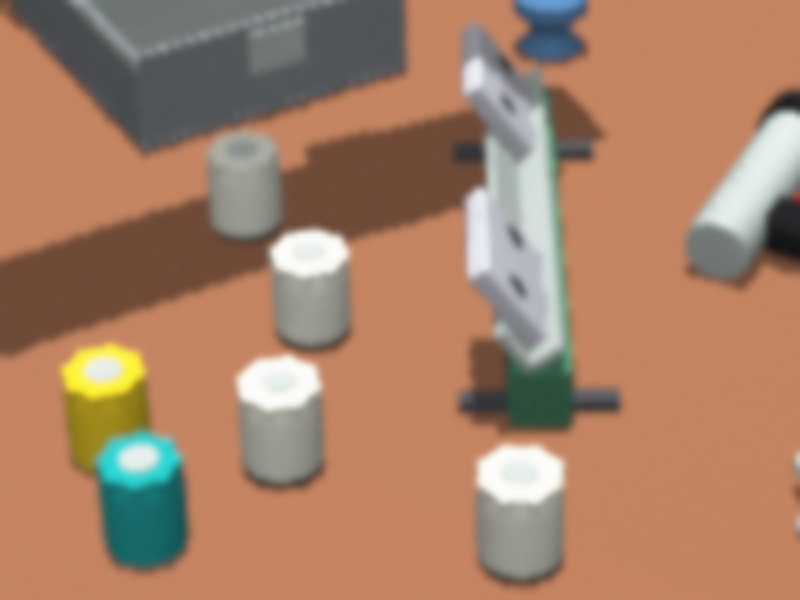

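View pics/si2.png

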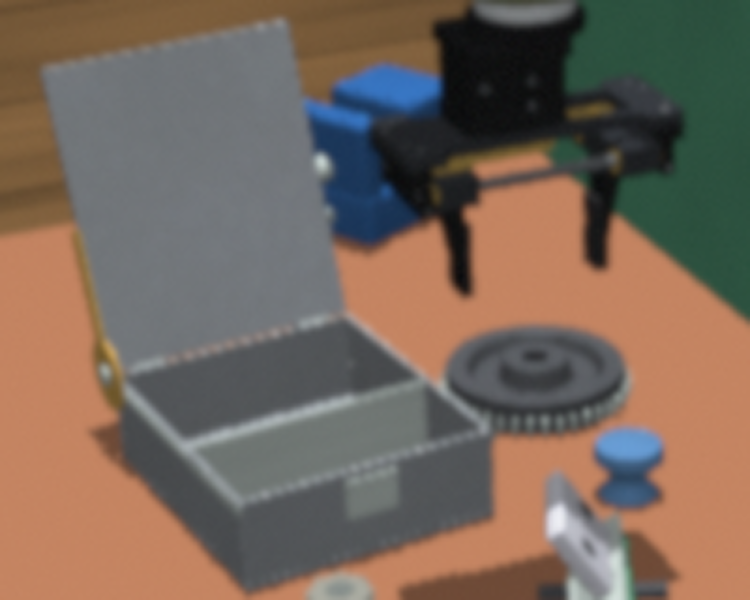

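```bash
cat > h.py <<'E'
import numpy as np, cv2, sys
from scipy.optimize import least_squares
from scipy.spatial.transform import Rotation as Rot
def K(vf,cx,cy): 
    f=240/np.tan(np.radians(vf)/2); return f,cx,cy
SC=dict(f=K(51.96579438937957,315.317143189553,243.76857461170744),R=np.array([[0.86617138,0.49972366,-0.00483679],[0.303138,-0.53307469,-0.78989792],[-0.39730905,0.68272076,-0.61321927]]),t=np.array([-0.41367151,-0.163001,1.44435435]))
SI=dict(f=K(42.6832090063704,330.6177604425337,227.9828062333478),R=np.array([[0.91926041,-0.39290483,-0.02420957],[-0.2238979,-0.47127819,-0.85309237],[0.32377467,0.78963451,-0.52119794]]),t=np.array([-0.5463675,0.14480772,1.43045117]))
def proj(c,X):
    X=np.atleast_2d(X); p=X@c['R'].T+c['t']; f,cx,cy=c['f']
    return np.c_[f*p[:,0]/p[:,2]+cx,f*p[:,1]/p[:,2]+cy]
def atz(c,uv,z):
    f,cx,cy=c['f'];uv=np.atleast_2d(uv)
    d=np.c_[(uv[:,0]-cx)/f,(uv[:,1]-cy)/f,np.ones(len(uv))]@c['R']; o=-c['R'].T@c['t']
    return o+d*((z-o[2])/d[:,2])[:,None]
def crop(uv,s,ox,oy): return (np.atleast_2d(uv)+.5)/s-.5+np.array([ox,oy])
E
python3 - <<'E'
from h import *
np.set_printoptions(precision=4,suppress=True)
fs=crop([(434,35),(317,142),(116,217),(95,423)],4,190,220);fd=crop([(243,148),(310,250),(279,381),(520,472)],4,230,200)
print(atz(SC,fs,.055));print(atz(SI,fd,.055))
bs=crop([(300,510),(38,455),(375,358),(148,318)],3.5,300,70);bd=crop([(490,432),(240,503),(345,318),(125,370)],3.75,200,80)
L=np.array([(-115,-100),(-115,100),(115,-100),(115,100)])/1000
def W(p): 
    c,s=np.cos(p[2]),np.sin(p[2]); return np.c_[p[0]+c*L[:,0]-s*L[:,1],p[1]+s*L[:,0]+c*L[:,1],np.full(4,.072)]
print(atz(SC,bs,.072),atz(SI,bd,.072))
for sel in (1,2,3):
    r=least_squares(lambda p:np.r_[(proj(SC,W(p))-bs).ravel()*(sel&1),(proj(SI,W(p))-bd).ravel()*(sel>>1)],[.65,.2,1.57])
    print('box',r.x,r.fun.round(1))
an={'A':[(272,240),(400,178),(437,280),(312,340)],'B':[(572,97),(687,45),(730,138),(612,190)]}
ho={'A':[[(321,279),(401,240)],[(516,236),(519,286)]],'B':[[(619,133),(685,101)],[(507,62),(510,103)]]}
for k in an:
    q=crop(an[k],4,190,220)
    # plate frame: z up slope, x normal
    def C(p):
        Ry=Rot.from_euler('z',p[3])*Rot.from_euler('y',-35,degrees=True)
        M=Ry.as_matrix()
        return M,np.array(p[:3])
    def P(p):
        M,o=C(p)
        return np.array([o+M@np.array(v) for v in [(.007,-.04,.03),(.007,.04,.03),(.007,.04,-.03),(.007,-.04,-.03)]])
    r=None
    for y0 in (0,):
        rr=least_squares(lambda p:(proj(SC,P(p))-q).ravel(),[.6,-.1,.08,y0]); print(k,rr.x,np.degrees(rr.x[3]),rr.fun.round(1))
    M,o=C(rr.x); print('side hole proj chk', proj(SI,o+M@[.007,0,0]), crop(np.mean(ho[k][1],0),4,230,200), 'scene', proj(SC,o+M@[.007,0,0]),crop(np.mean(ho[k][0],0),4,190,220))
E
```

```text
[[ 0.4617 -0.055   0.055 ]
 [ 0.458  -0.1748  0.055 ]
 [ 0.4    -0.2813  0.055 ]
 [ 0.4858 -0.4038  0.055 ]]
[[ 0.4638 -0.0576  0.055 ]
 [ 0.4611 -0.1778  0.055 ]
 [ 0.4017 -0.2851  0.055 ]
 [ 0.4857 -0.4064  0.055 ]]
[[0.6312 0.0765 0.072 ]
 [0.4364 0.0474 0.072 ]
 [0.5974 0.3019 0.072 ]
 [0.4098 0.272  0.072 ]] [[0.6248 0.069  0.072 ]
 [0.4309 0.0494 0.072 ]
 [0.5959 0.2927 0.072 ]
 [0.4138 0.2804 0.072 ]]
box [0.518  0.1753 1.7073] [ 0.4  0.5 -0.5 -0.3  1.5  0.2 -1.4 -1.1  0.  -0.   0.  -0.   0.  -0.
 -0.   0. ]
box [0.5171 0.1741 1.6757] [-0.   0.  -0.  -0.   0.   0.  -0.  -0.   1.1 -0.5 -0.5  0.1  2.  -1.4
 -2.6  0.9]
box [0.5177 0.1753 1.6926] [-0.6  0.6 -1.  -0.7  1.9  0.5 -0.8 -1.2  1.5 -1.2  0.6 -0.1  1.2 -1.6
 -2.9  1.1]
A [ 0.514  -0.2269  0.0329 -0.4178] -23.94019445659224 [ 0.1 -0.7 -0.3  0.3  0.   0.   0.2  0.4]
side hole proj chk [[339.4385 274.1477]] [[359.    264.875]] scene [[278.7284 284.4215]] [[279.875 284.5  ]]
B [ 0.6152 -0.079   0.0681 -0.4263] -24.424740326888635 [ 1.  -1.   0.5 -0.8 -1.7  0.7  0.1  1.1]
side hole proj chk [[352.3981 221.0531]] [[356.75 220.25]] scene [[352.4237 248.939 ]] [[352.625 248.875]]
```

Run:
```python
from h import *
from workcell import env, sensors, optics
np.set_printoptions(precision=3,suppress=True)
th=1.692
bx=np.array([np.cos(th),np.sin(th),0]);by=np.array([-np.sin(th),np.cos(th),0]);o=np.array([.5177,.1748,0]);dn=np.array([0,0,-1.])
def T(z): z=np.array(z,float);z/=np.linalg.norm(z); return np.c_[np.cross(dn,z),dn,z]
for n,z in (('+bx',bx),('-bx',-bx),('+by',by),('-by',-by)):
    for p in ([.066,.046],[.012,-.046],[-.065,.045],[-.065,-.045]):
        print(n,p,[env.ik(o+bx*p[0]+by*p[1]+[0,0,h],T(z)) for h in (.05,.2)])
# rack: yaw -24
ry=np.radians(-24)
M=(Rot.from_euler('z',ry)*Rot.from_euler('y',-35,degrees=True)).as_matrix()
for s in (1,-1):
    y=-M[:,2]; x=s*M[:,0]; R=np.c_[x,y,np.cross(x,y)]
    for c in ([.55,-.24,.09],[.63,-.075,.09]):
        print('rack',s,env.ik(np.array(c),R),env.ik(np.array(c)+.1*M[:,2],R))
env.reach(np.array([.53,-.28,.28]),T([0,1,0]))
s=sensors.observe();c=optics.capture("wrist");cv2.imwrite("pics/w1.png",c["img"]);np.savez("w1.npz",p=s["position"],R=s["tool_rot"]);print(s['time'])
env.reach(np.array([.52,-.02,.28]),T([0,1,0]))
s=sensors.observe();c=optics.capture("wrist");cv2.imwrite("pics/w2.png",c["img"]);np.savez("w2.npz",p=s["position"],R=s["tool_rot"]);print(s['time'])
```

```text
+bx [0.066, 0.046] [array([-0.332,  0.309, -0.254,  1.922,  0.096,  0.923, -0.511]), array([-0.323,  0.14 , -0.253,  1.776,  0.037,  1.23 , -0.465])]
+bx [0.012, -0.046] [array([-0.26 ,  0.442, -0.18 ,  1.731,  0.092,  0.977, -0.353]), array([-0.253,  0.294, -0.187,  1.59 ,  0.056,  1.263, -0.327])]
+bx [-0.065, 0.045] [array([-0.149,  0.249, -0.175,  1.995,  0.055,  0.901, -0.231]), array([-0.142,  0.075, -0.173,  1.846,  0.014,  1.222, -0.198])]
+bx [-0.065, -0.045] [array([-0.159,  0.417, -0.145,  1.765,  0.071,  0.965, -0.211]), array([-0.153,  0.266, -0.15 ,  1.624,  0.041,  1.255, -0.189])]
-bx [0.066, 0.046] [array([ 0.444,  0.655, -1.241,  1.886,  0.694,  1.122,  2.197]), array([ 0.492,  0.355, -1.233,  1.741,  0.348,  1.295,  2.444])]
-bx [0.012, -0.046] [array([ 0.486,  0.839, -1.25 ,  1.692,  0.838,  1.252,  2.303]), array([ 0.49 ,  0.591, -1.242,  1.552,  0.564,  1.406,  2.469])]
-bx [-0.065, 0.045] [array([ 0.732,  0.572, -1.236,  1.956,  0.622,  1.069,  2.484]), None]
-bx [-0.065, -0.045] [array([ 0.632,  0.812, -1.249,  1.725,  0.818,  1.232,  2.434]), array([ 0.7  ,  
[... 1005 characters left out ...]
  2.004, -0.001,  0.896, -1.756]), array([-0.293,  0.067, -0.015,  1.854,  0.001,  1.221, -1.758])]
-by [-0.065, -0.045] [array([-0.324,  0.41 ,  0.054,  1.775, -0.027,  0.957, -1.708]), array([-0.316,  0.258,  0.044,  1.634, -0.012,  1.25 , -1.719])]
rack 1 [ 0.179  0.104  0.121  2.228  0.282  0.211 -0.382] [ 0.217 -0.171  0.054  2.28   0.221  0.435 -0.318]
rack 1 [-0.189  0.199  0.086  2.117  0.791  0.394 -1.202] [ 0.027 -0.03  -0.205  2.155  0.616  0.581 -1.045]
rack -1 [ 1.436  0.329 -1.213  2.175  1.07   0.404  2.146] [-0.693 -0.382  0.859  2.313  0.774  0.59   2.391]
rack -1 [ 0.119  0.213 -0.245  2.101  0.905  0.441  1.858] [ 0.062 -0.028 -0.239  2.153  0.615  0.58   2.098]
1.3
2.3667
```

View pics/w1.png

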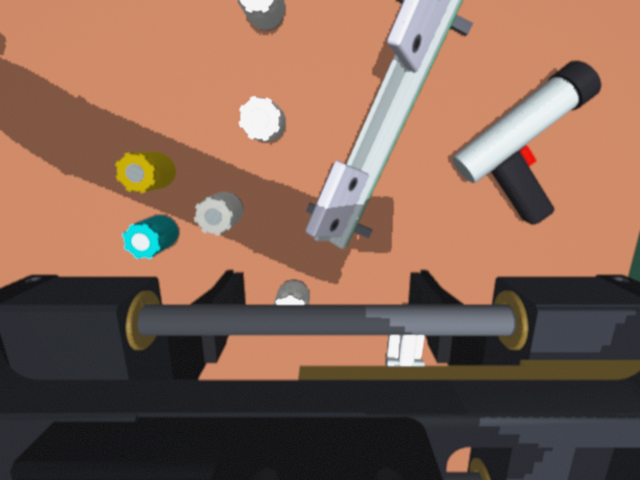

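View pics/w2.png

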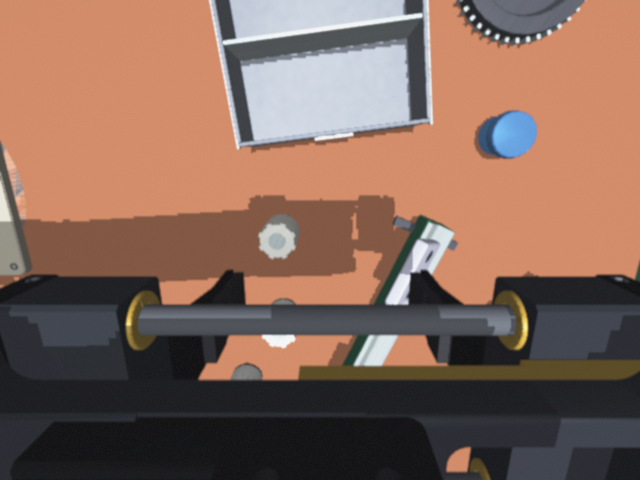

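w1 shows both anodes ((337,203) and (425,30)) and the filter tops at (261,118), (213,215) and (291,297). w2 shows the box front rim, with corners at (240,147) and (432,122). I'll enlarge both.

Run:
```python
import cv2
a=cv2.imread("pics/w1.png");b=cv2.imread("pics/w2.png")
cv2.imwrite("pics/w1c.png",cv2.resize(a[0:250,290:490],None,fx=2.4*1,fy=2.4,interpolation=cv2.INTER_CUBIC))
cv2.imwrite("pics/w1d.png",cv2.resize(a[150:260,290:390],None,fx=5,fy=5,interpolation=cv2.INTER_CUBIC))
cv2.imwrite("pics/w2c.png",cv2.resize(b[0:160,200:450],None,fx=3.2,fy=3.2,interpolation=cv2.INTER_CUBIC))
```

```text
(no output)
```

View pics/w1c.png

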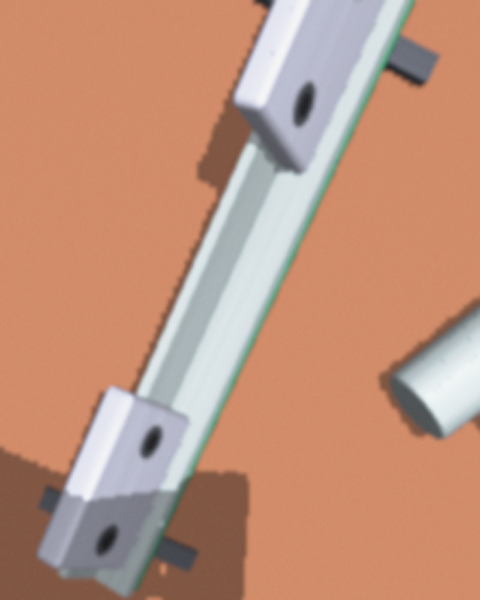

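View pics/w1d.png

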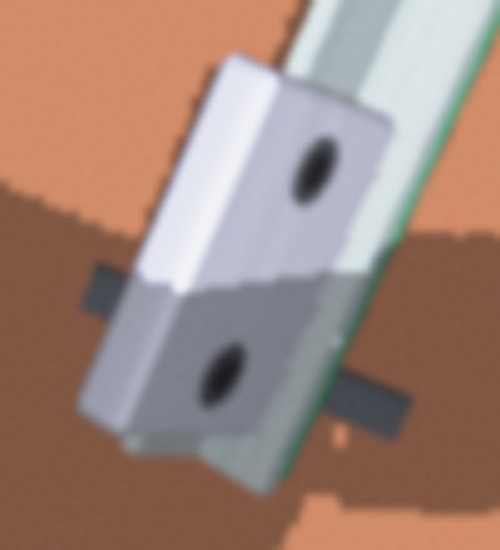

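View pics/w2c.png

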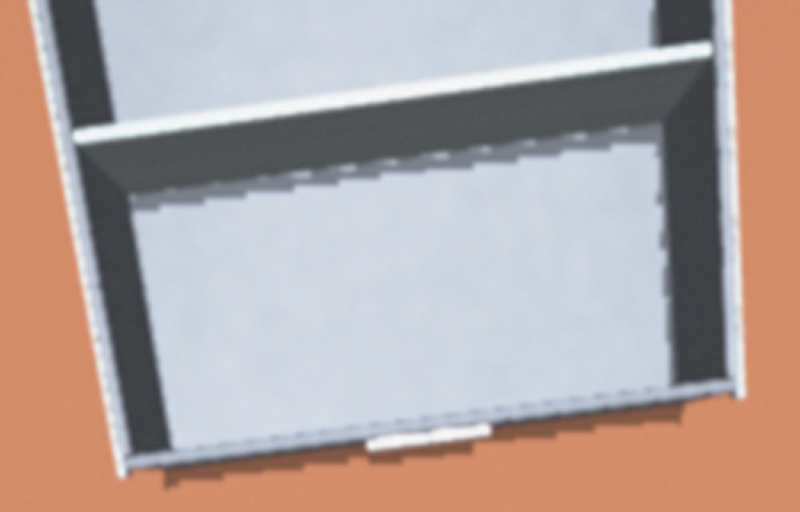

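```bash
cat >> h.py <<'E'
TC=np.array([[1,2.58070963e-04,-1.89790099e-04,-2.33117959e-04],[2.51921778e-04,-2.67568398e-01,9.63538836e-01,-1.48031071e-01],[1.97879562e-04,-9.63538835e-01,-2.67568450e-01,7.21733618e-02],[0,0,0,1]])
def WR(p,R):
    Rc=R@TC[:3,:3]; o=p+R@TC[:3,3]
    return dict(f=K(71.83692168589074,326.5201833944782,237.7137447534803),R=Rc.T,t=-Rc.T@o)
E
cat > fit.py <<'E'
from h import *
np.set_printoptions(precision=4,suppress=True)
w1=np.load('w1.npz');w2=np.load('w2.npz');W1=WR(w1['p'],w1['R']);W2=WR(w2['p'],w2['R'])
# box
bs=crop([(300,510),(38,455)],3.5,300,70);bd=crop([(490,432),(240,503)],3.75,200,80);bw=crop([(742,393),(122,470),(712,47),(75,135)],3.2,200,0)
L=np.array([(-115,-100,72),(-115,100,72),(-18,-96,70),(-18,96,70)])/1000
def Wb(p): 
    c,s=np.cos(p[2]),np.sin(p[2]); return np.c_[p[0]+c*L[:,0]-s*L[:,1],p[1]+s*L[:,0]+c*L[:,1],L[:,2]]
for a,b,c in ((1,1,1),(0,0,1),(1,1,0)):
  r=least_squares(lambda p:np.r_[a*(proj(SC,Wb(p)[:2])-bs).ravel(),b*(proj(SI,Wb(p)[:2])-bd).ravel(),c*(proj(W2,Wb(p))-bw).ravel()],[.65,.2,1.57])
  print('box',r.x,r.fun.round(1))
S=lambda q:crop(q,4,190,220);D=lambda q:crop(q,5,290,150);E_=lambda q:crop(q,2.4,290,0)
FT=lambda y,z,x=.007:(x,y*.04,z*.03)
obs={'A':[(SC,S([(272,240),(400,178),(437,280),(312,340)]),[FT(-1,1),FT(1,1),FT(1,-1),FT(-1,-1)]),
 (W1,D([(278,80),(125,432),(395,122),(232,55),(78,408)]),[FT(1,1),FT(-1,1),FT(1,-1),FT(1,1,-.007),FT(-1,1,-.007)])],
'B':[(SC,S([(572,97),(687,45),(730,138),(612,190)]),[FT(-1,1),FT(1,1),FT(1,-1),FT(-1,-1)]),
 (W1,E_([(262,105),(300,170),(237,98)]),[FT(-1,1),FT(-1,-1),FT(-1,1,-.007)])]}
for k in obs:
    def f(p):
        M=(Rot.from_euler('z',p[3])*Rot.from_euler('y',-35,degrees=True)).as_matrix()
        return np.concatenate([(proj(c,p[:3]+np.array(v)@M.T)-q).ravel() for c,q,v in obs[k]])
    r=least_squares(f,[.55,-.15,.07,-.4],loss='soft_l1');print(k,r.x,np.degrees(r.x[3]),r.fun.round(1))
tops=[(261,118),(213,215),(291,297)]
print(atz(W1,tops,.055), atz(W2,[(277,240)],.055))
# lid free edge
E
python3 fit.py
```

```text
box [0.5139 0.1761 1.6917] [-2.   0.  -2.2 -1.3  0.  -1.  -1.   0.1  0.3 -0.9  0.4 -0.   0.9  0.1
  0.3  0.5]
box [0.5135 0.1761 1.6899] [-0.   0.  -0.  -0.  -0.  -0.  -0.   0.  -0.2 -0.6 -0.2 -0.2  0.5  0.4
 -0.2  0.3]
box [0.5163 0.1769 1.7012] [-0.4  0.  -1.  -0.9  0.9 -1.5  0.4 -0.2  0.  -0.   0.   0.   0.  -0.
  0.   0. ]
A [ 0.5437 -0.2644  0.074  -0.3974] -22.767002546642733 [-0.1  0.1  1.1 -0.3  2.3  0.9  1.   2.7  0.2 -1.2 -0.8  2.4  2.7  0.4
 -1.7 -1.3 -1.4  1. ]
B [ 0.6192 -0.0865  0.0742 -0.3911] -22.411071109381652 [ 1.3 -0.5  0.2 -1.  -1.5  0.5  0.9  1.7 -0.2 -0.3  4.1  1.3 -3.2 -0.2]
[[ 0.4608 -0.1776  0.055 ]
 [ 0.4005 -0.2826  0.055 ]
 [ 0.4873 -0.3849  0.055 ]] [[ 0.4619 -0.0557  0.055 ]]
```

Run:
```python
from h import *
p=[.515,.176,1.692]
def C(th):
    L=np.array([(.115-.23*np.cos(th),-.1,.072+.23*np.sin(th)),(.115-.23*np.cos(th),.1,.072+.23*np.sin(th))])
    c,s=np.cos(p[2]),np.sin(p[2]); return np.c_[p[0]+c*L[:,0]-s*L[:,1],p[1]+s*L[:,0]+c*L[:,1],L[:,2]]
a=crop([(288,20),(42,68)],3.75,200,80);b=crop([(437,50),(185,25)],3.5,300,70)
for th in np.arange(1.65,2,.05): print(th.round(2),(proj(SI,C(th))-a).round(1).tolist(),(proj(SC,C(th))-b).round(1).tolist())
```

```text
1.65 [[7.9, 1.2], [6.2, 2.1]] [[-4.8, 4.9], [-7.3, 1.6]]
1.7 [[6.1, 0.5], [4.7, 1.4]] [[-3.8, 3.8], [-5.8, 0.6]]
1.75 [[4.4, 0.1], [3.3, 0.8]] [[-2.8, 3.0], [-4.4, -0.1]]
1.8 [[2.7, -0.2], [1.9, 0.4]] [[-1.9, 2.4], [-3.0, -0.5]]
1.85 [[1.0, -0.3], [0.5, 0.3]] [[-1.0, 2.1], [-1.7, -0.8]]
1.9 [[-0.5, -0.1], [-0.7, 0.4]] [[-0.2, 2.0], [-0.4, -0.8]]
1.95 [[-2.1, 0.2], [-1.9, 0.7]] [[0.5, 2.1], [0.9, -0.6]]
2.0 [[-3.5, 0.8], [-3.1, 1.1]] [[1.2, 2.5], [2.1, -0.2]]
```

```bash
cat > act.py <<'E'
from h import *
from workcell import env, sensors, optics
np.set_printoptions(precision=4,suppress=True)
BO=np.array([.515,.176,0]);bth=1.692
bx=np.array([np.cos(bth),np.sin(bth),0]);by=np.array([-np.sin(bth),np.cos(bth),0]);dn=np.array([0,0,-1.])
ryaw=np.radians(-22.8); u=np.array([-np.sin(ryaw),np.cos(ryaw),0]); n=np.array([np.cos(ryaw),np.sin(ryaw),0])
def T(z): z=np.array(z,float);z/=np.linalg.norm(z); return np.c_[np.cross(dn,z),dn,z]
def bw(x,y,z): return BO+bx*x+by*y+np.array([0,0,z])
def snap(tag,names=("scene","side")):
    for k in names:
        s=sensors.observe();c=optics.capture(k);cv2.imwrite(f"pics/{tag}_{k}.png",c["img"])
        if k=="wrist": np.savez(f"{tag}.npz",p=s["position"],R=s["tool_rot"])
def st(m=''):
    s=sensors.observe();print(m,'t',round(s['time'],2),s['position'],'gap',round(s['finger_gap'],3),'F',s['contact_force'].round(1));return s
def pickf(xy,z,zt=.031,vel=.2):
    R=T(z);P=np.array([xy[0],xy[1],.15])
    env.grip(.8)
    env.reach(P,R)
    h=env.servo_line([xy[0],xy[1],zt],vel=vel,force_limit=12)
    st('down %s'%h)
    env.grip(0.0); s=st('gripped')
    env.servo_line([xy[0],xy[1],.2],vel=.25); st('up')
def placef(x,y,zt=.036):
    R=T(bx);p=bw(x,y,.2)
    env.reach(p,R)
    env.servo_line(bw(x,y,.06),vel=.2)
    h=env.servo_line(bw(x,y,zt-.004),vel=.05,force_limit=5); s=st('placed %s'%h)
    env.grip(.64); env.servo_line(bw(x,y,.2),vel=.25); st('clear')
E
python3 - <<'E'
from act import *
pickf([.462,-.056],bx)
placef(60,0) if 0 else placef(.060,.046)
snap('a1')
E
```

```text
down False t 4.44 [ 0.4635 -0.0558  0.0324] gap 0.797 F [-0.1  0.6  0.3]
gripped t 5.0 [ 0.4621 -0.056   0.0314] gap 0.519 F [-1.1  1.1  6.7]
up t 5.83 [ 0.4611 -0.056   0.1984] gap 0.519 F [-0.8  0.4 -2.9]
placed True t 8.28 [0.462  0.2299 0.0348] gap 0.518 F [0.9 0.2 0.6]
clear t 9.62 [0.4615 0.2296 0.1986] gap 0.639 F [-0.   0.  -0.3]
```

Run:
```python
import cv2,numpy as np
a=cv2.imread("pics/a1_scene.png");b=cv2.imread("pics/a1_side.png")
A=cv2.resize(a[150:370,170:430],(400,338));B=cv2.resize(b[150:370,190:450],(400,338))
cv2.imwrite("pics/a1.png",np.hstack([A,B]))
```

```text
(no output)
```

View pics/a1.png

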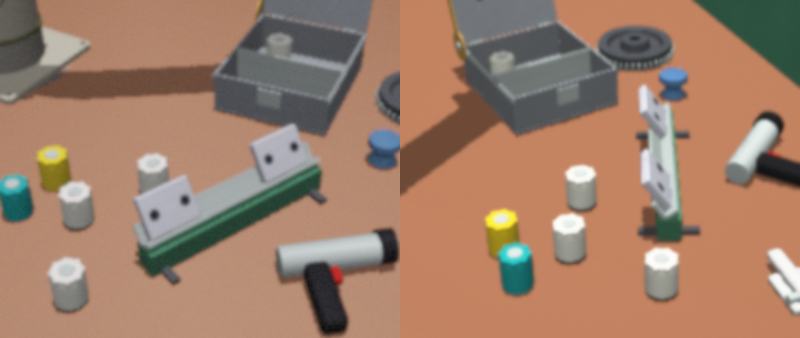

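The first filter is in the hinge bay and the other three haven't moved. Filter Fb is next.

```bash
cat >> act.py <<'E'
def view2(tag):
    snap(tag)
    a=cv2.imread(f"pics/{tag}_scene.png");b=cv2.imread(f"pics/{tag}_side.png")
    A=cv2.resize(a[150:370,170:430],(400,338));B=cv2.resize(b[150:370,190:450],(400,338))
    cv2.imwrite(f"pics/{tag}.png",np.hstack([A,B]))
E
python3 - <<'E'
from act import *
pickf([.4605,-.177],-n)
placef(.060,-.046)
view2('a2')
E
```

```text
down False t 12.72 [ 0.4612 -0.1769  0.0319] gap 0.8 F [-0.5 -0.1 -0.4]
gripped t 13.28 [ 0.4608 -0.1771  0.0315] gap 0.523 F [-1.5  0.5  5.9]
up t 14.11 [ 0.4597 -0.1768  0.1984] gap 0.522 F [-0.4  0.3 -1.6]
placed True t 17.11 [0.5533 0.241  0.0348] gap 0.52 F [0.2 0.4 2.1]
clear t 18.45 [0.5527 0.2407 0.1984] gap 0.638 F [ 0.  -0.7 -0.5]
```

View pics/a2.png

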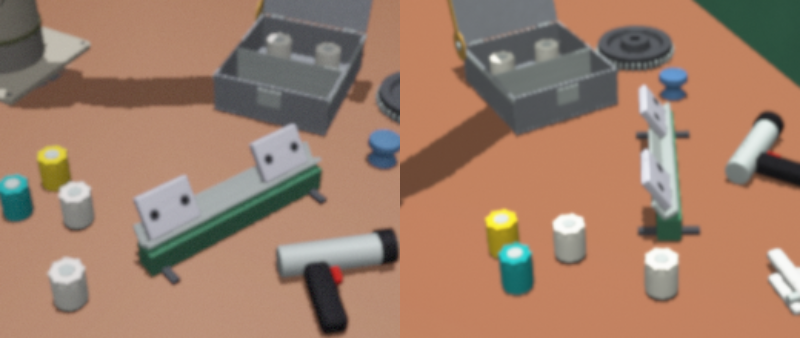

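Two filters are in the box. The remaining ones still sit at (76,205) and (68,283) in the left panel, so they haven't moved.

Run:
```python
from act import *
pickf([.401,-.283],-n)
placef(.010,.046)
view2('a3')
```

```text
down False t 21.86 [ 0.4017 -0.2832  0.0318] gap 0.799 F [ 0.  -0.6  0.7]
gripped t 22.42 [ 0.4013 -0.2832  0.0315] gap 0.516 F [-0.9  0.2  6. ]
up t 23.24 [ 0.4003 -0.2826  0.1984] gap 0.522 F [ 0.1  0.7 -1.9]
placed True t 26.4 [0.468  0.1802 0.0348] gap 0.521 F [0.7 0.2 1.7]
clear t 27.74 [0.4675 0.18   0.1987] gap 0.642 F [-0.4 -0.9 -0.5]
```

View pics/a3.png

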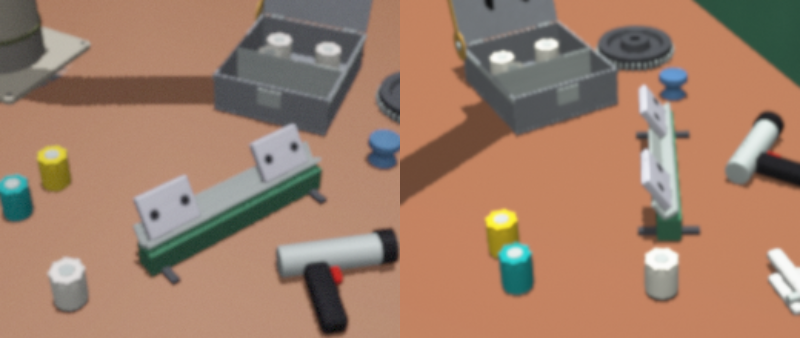

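The last filter is unmoved at (68,283). The third is hidden behind the partition in this view, so I'll check it from above later.

Run:
```python
from act import *
pickf([.4865,-.404],u)
placef(.010,-.046)
view2('a4')
env.reach(np.array([.52,.02,.32]),T([0,1,0])); snap('b4',('wrist',))
```

```text
down False t 31.28 [ 0.4873 -0.4042  0.0322] gap 0.803 F [ 0.2 -0.6 -0.2]
gripped t 31.84 [ 0.4865 -0.4041  0.0315] gap 0.52 F [-3.2  2.1  5.6]
up t 32.67 [ 0.4859 -0.4035  0.1981] gap 0.518 F [ 0.1  0.3 -2.2]
placed True t 36.17 [0.5594 0.1913 0.0348] gap 0.525 F [0.9 0.5 2.9]
clear t 37.51 [0.5588 0.1911 0.1985] gap 0.641 F [ 0.1  0.3 -0.9]
```

View pics/a4.png

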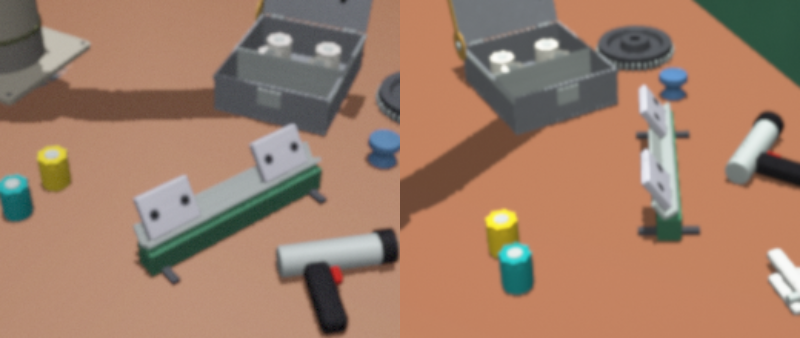

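View pics/b4_wrist.png

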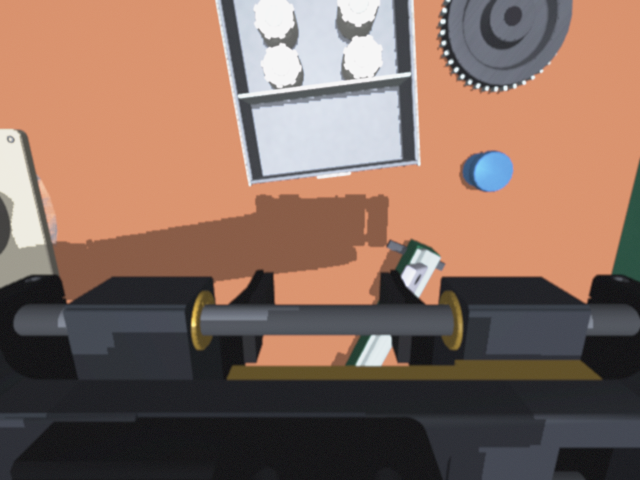

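All four filters stand upright in the hinge bay. Now anode A.

```bash
cat >> act.py <<'E'
MR=(Rot.from_euler('z',ryaw)*Rot.from_euler('y',-35,degrees=True)).as_matrix()
RP=np.c_[MR[:,0],-MR[:,2],MR[:,1]]
def picka(c,off=.013):
    c=np.array(c); env.grip(.5)
    env.reach(c+MR[:,2]*.11,RP)
    h=env.servo_line(c+MR[:,2]*off,vel=.12,force_limit=8); st('down %s'%h)
    return h
E
python3 - <<'E'
from act import *
env.reach(np.array([.46,-.17,.26]),T(u))
env.grip(.5)
c=np.array([.5437,-.2644,.074])
env.reach(c+MR[:,2]*.11,RP); st(); view2('c1'); snap('c1',('wrist',))
E
```

```text
t 40.83 [ 0.4862 -0.2399  0.165 ] gap 0.5 F [ 0.2 -0.1  0.9]
```

View pics/c1.png

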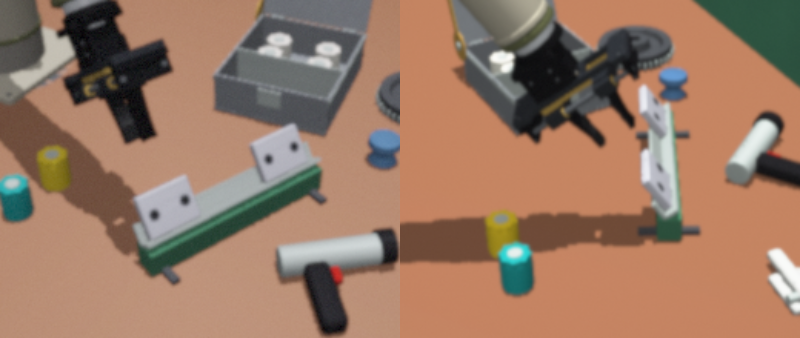

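View pics/c1_wrist.png

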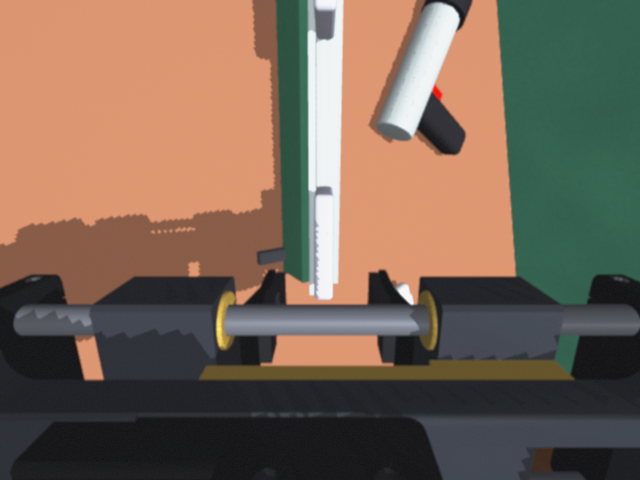

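The wrist view shows anode A's top edge at column ~325, centred between the fingers. I'll check the predicted corners and then grasp.

Run:
```python
from act import *
d=np.load('c1.npz');c=np.array([.5437,-.2644,.074]);W=WR(d['p'],d['R'])
for y in(.04,-.04): print([proj(W,c+MR@np.array([x,y,.03]))[0].round(0) for x in(-.007,.007)])
```

```text
[array([315., 195.]), array([335., 195.])]
[array([316., 301.]), array([334., 301.])]
```

Run:
```python
from act import *
c=np.array([.5437,-.2644,.074])+.004*u
h=env.servo_line(c+MR[:,2]*.013,vel=.1,force_limit=8); st('down %s'%h)
env.grip(0); st('grip')
env.servo_line(c+MR[:,2]*.11,vel=.2); st('up'); snap('c2',('wrist',)); view2('c2')
```

```text
down False t 42.1 [ 0.5384 -0.2578  0.0848] gap 0.499 F [ 0.7 -0.8  0.3]
grip t 42.73 [ 0.5382 -0.2578  0.0845] gap 0.157 F [-1.5  0.8  2.3]
up t 43.36 [ 0.4871 -0.2363  0.1636] gap 0.154 F [ 0.1 -0.4 -1.5]
```

View pics/c2.png

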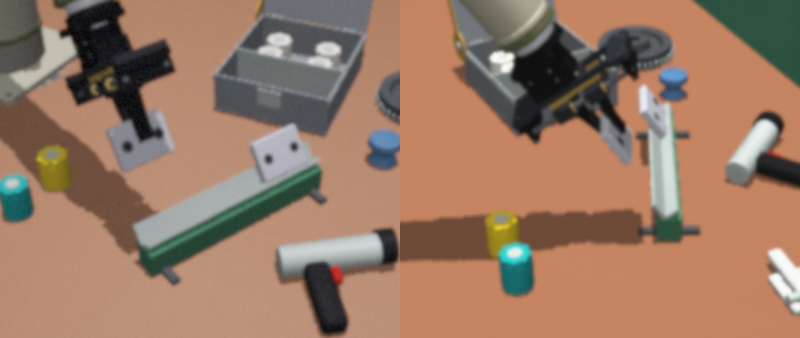

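View pics/c2_wrist.png

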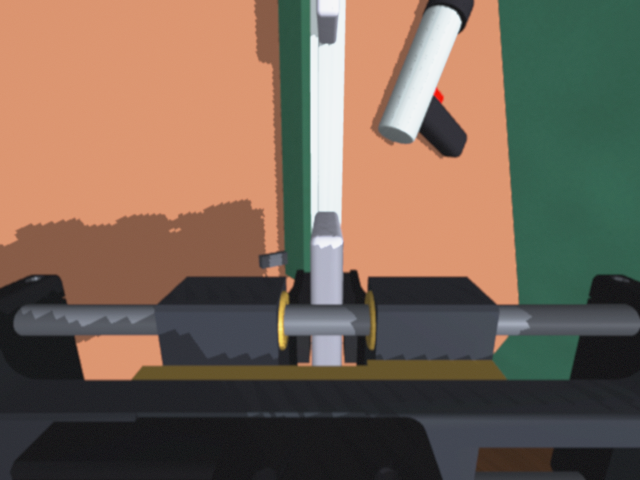

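```bash
cat >> act.py <<'E'
def placea(x,y):
    R=T(-by); env.reach(bw(x,y,.22),R); st('over')
    env.servo_line(bw(x,y,.065),vel=.2)
    h=env.servo_line(bw(x,y,.040),vel=.04,force_limit=5); s=st('placed %s'%h)
    env.grip(.36); st('open'); env.servo_line(bw(x,y,.2),vel=.15); st('clear')
E
python3 - <<'E'
from act import *
env.reach(np.array([.46,-.1,.26]),T(-by))
placea(-.065,.045)
view2('c3')
E
```

```text
over t 45.58 [0.4783 0.1049 0.2198] gap 0.156 F [ 0.9  0.  -2.2]
placed True t 47.0 [0.4782 0.106  0.0462] gap 0.158 F [ 1.8 -0.3  1. ]
open t 47.64 [0.4779 0.1057 0.0465] gap 0.359 F [-0.1  0.   0.6]
clear t 48.82 [0.4777 0.1059 0.1992] gap 0.359 F [0.1 0.2 0.4]
```

View pics/c3.png

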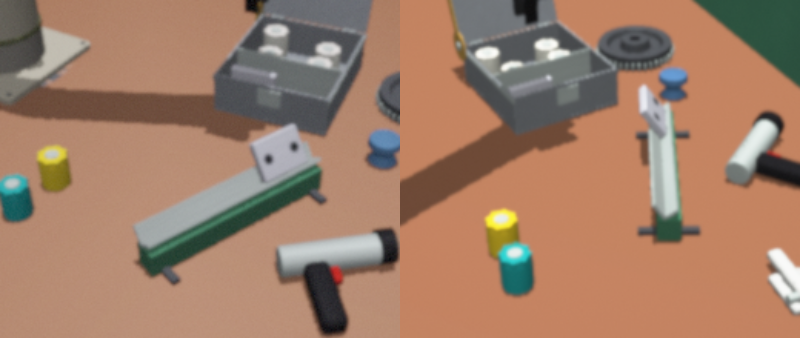

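Anode A is standing in its bay. The rear-left filter seems to have moved, from (278,45) to (276,38), so I'll look closer.

Run:
```python
from act import *
env.reach(np.array([.52,.02,.32]),T([0,1,0])); snap('c4',('wrist','scene','side'))
a=cv2.imread("pics/c4_scene.png")[130:250,290:430];b=cv2.imread("pics/c4_side.png")[130:250,210:350];w=cv2.imread("pics/c4_wrist.png")[0:200,200:440]
cv2.imwrite("pics/c4.png",np.hstack([cv2.resize(a,(400,343)),cv2.resize(b,(400,343))]));cv2.imwrite("pics/c4w.png",cv2.resize(w,(720,600)))
```

```text
(no output)
```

View pics/c4.png

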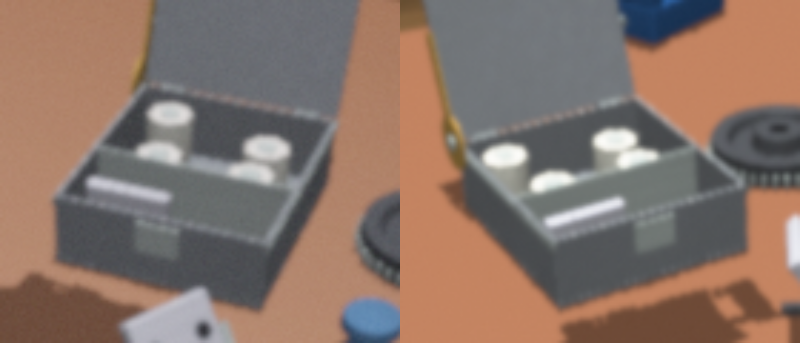

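View pics/c4w.png

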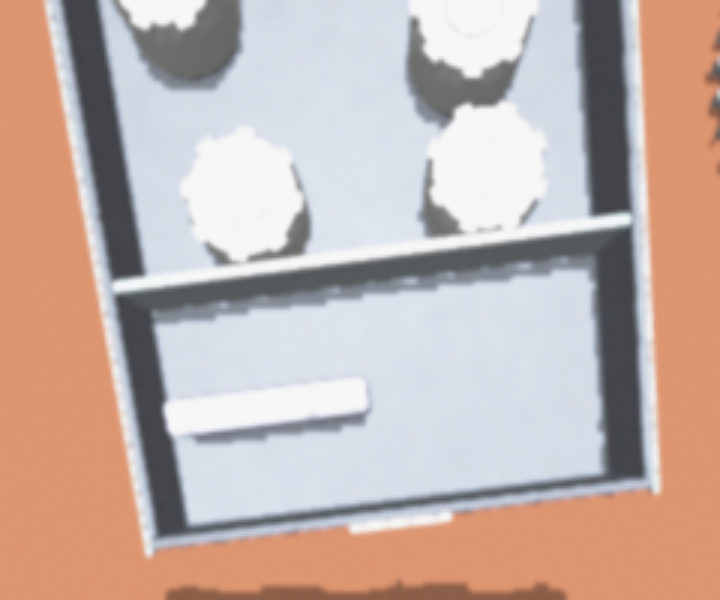

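The disturbance shifted the rear-left filter a few centimetres within its bay. It's still upright and below the rim, so that's fine. Now anode B.

Run:
```python
from act import *
env.reach(np.array([.50,-.05,.26]),T(u)); env.grip(.5)
c=np.array([.6192,-.0865,.074])
env.reach(c+MR[:,2]*.11,RP); st(); snap('d1',('wrist',))
W=WR(*[np.load('d1.npz')[k] for k in 'pR'])
for y in(.04,-.04): print([proj(W,c+MR@np.array([x,y,.03]))[0].round(0) for x in(-.007,.007)])
```

```text
t 52.38 [ 0.5615 -0.0625  0.165 ] gap 0.501 F [ 0.1 -0.7 -0.3]
[array([315., 194.]), array([336., 194.])]
[array([316., 300.]), array([335., 300.])]
```

View pics/d1_wrist.png

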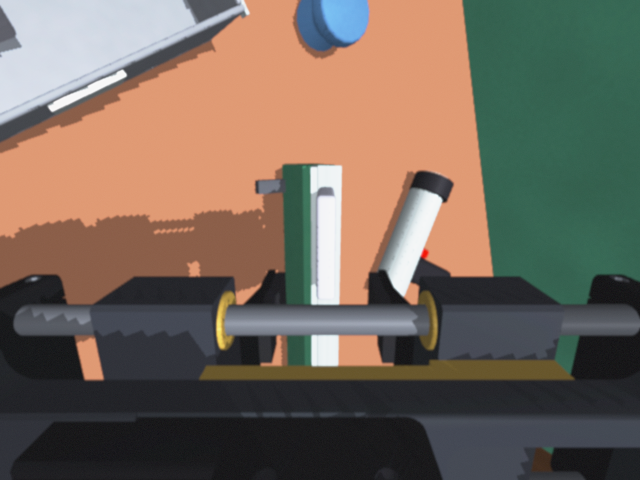

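Anode B's top edge runs over rows 188–303 at columns 316–335, close to the prediction. I'll grasp it and place it.

Run:
```python
from act import *
c=np.array([.6192,-.0865,.074])+.002*u
h=env.servo_line(c+MR[:,2]*.013,vel=.1,force_limit=8); st('down %s'%h)
env.grip(0); s=st('grip')
assert .13<s['finger_gap']<.19
env.servo_line(c+MR[:,2]*.11,vel=.2)
env.reach(np.array([.50,-.06,.26]),T(-by))
placea(-.065,-.045)
env.reach(np.array([.52,.02,.32]),T([0,1,0])); snap('d4',('wrist','scene','side')); st()
a=cv2.imread("pics/d4_scene.png")[130:250,290:430];b=cv2.imread("pics/d4_side.png")[130:250,210:350];w=cv2.imread("pics/d4_wrist.png")[0:200,200:440]
cv2.imwrite("pics/d4.png",np.hstack([cv2.resize(a,(400,343)),cv2.resize(b,(400,343))]));cv2.imwrite("pics/d4w.png",cv2.resize(w,(720,600)))
```

```text
down False t 54.18 [ 0.6131 -0.0818  0.0849] gap 0.503 F [-0.3  0.6  0.9]
grip t 54.81 [ 0.6133 -0.0819  0.0849] gap 0.159 F [ 0.4 -0.8  1.2]
over t 58.29 [0.5673 0.1166 0.2199] gap 0.157 F [ 1.1 -0.  -1.3]
placed True t 59.7 [0.5678 0.1169 0.0469] gap 0.158 F [1.  0.5 1.4]
open t 60.34 [0.5673 0.1166 0.047 ] gap 0.356 F [ 0.4 -0.7  0. ]
clear t 61.51 [0.5671 0.1167 0.1991] gap 0.363 F [ 0.2 -0.7  0.6]
 t 63.23 [0.52   0.0202 0.3198] gap 0.356 F [ 0.6 -0.2 -0.4]
```

View pics/d4.png

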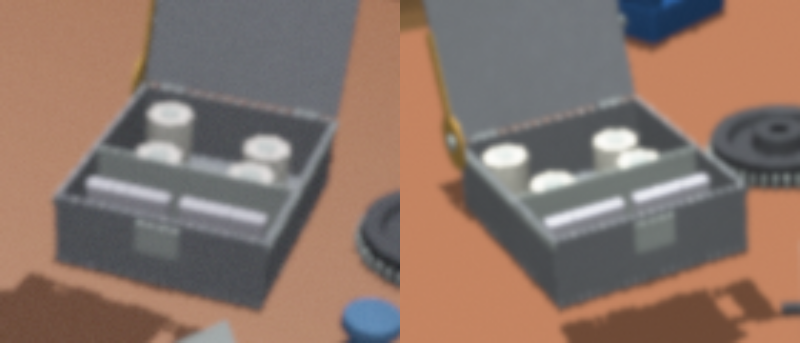

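View pics/d4w.png

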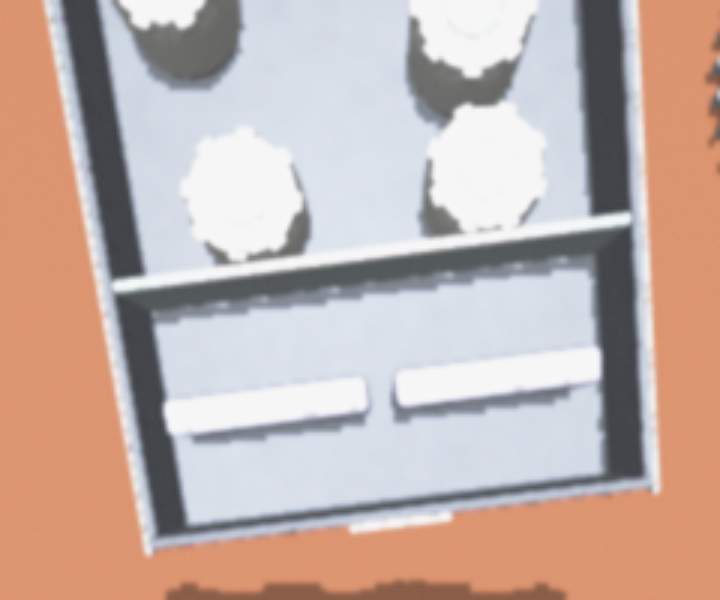

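View pics/d4_scene.png

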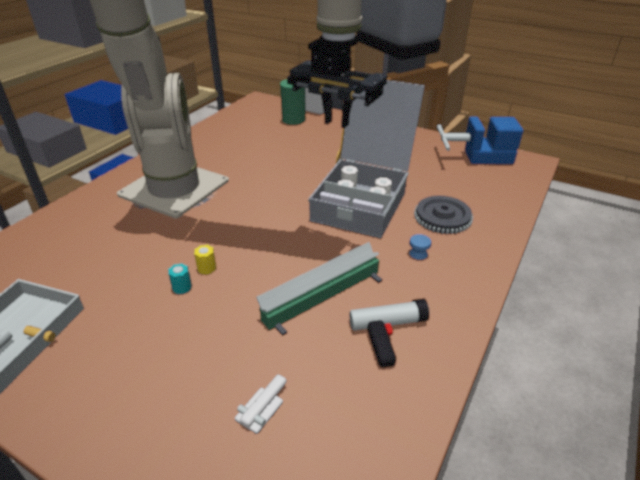

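Everything is in: four filters and two anodes, all upright and below the rim. Now the lid. I'll check reachability of the push path first.

```bash
cat >> act.py <<'E'
def lidpose(th,r=.2,d=.011,y=.055,extra=0):
    D=np.array([-np.cos(th),np.sin(th)]);N=np.array([np.sin(th),np.cos(th)]);H=np.array([.115,.072])
    P=H+r*D+.006*N; x=max(P[0],(H+.23*D+.006*N)[0] if th>1.57 else -9)+d*np.sin(th)
    return bw(x,y,P[1]+.014)   # TCP
E
python3 - <<'E'
from act import *
R=T(bx)
for p in (bw(.0,.055,.40),bw(.27,.055,.40),bw(.255,.055,.29)): print(p,env.ik(p,R))
for th in np.arange(1.9,-.01,-.19): print(round(th,2),lidpose(th),env.ik(lidpose(th),R))
E
```

```text
[0.4604 0.1694 0.4   ] [ 0.8297  0.1613 -1.3996  1.459   0.1595  1.6538 -0.4332]
[0.4278 0.4374 0.4   ] [-0.0498  0.61   -1.414   1.1468  0.6253  1.8293 -1.1263]
[0.4296 0.4225 0.29  ] [ 0.0112  0.5331 -1.2426  1.3954  0.5019  1.5598 -1.068 ]
1.9 [0.4356 0.3733 0.2733] [ 0.1458  0.4584 -1.2392  1.5003  0.4332  1.4902 -0.9744]
1.71 [0.4406 0.3319 0.2832] [ 0.258   0.3797 -1.2381  1.5405  0.3596  1.4778 -0.8702]
1.52 [0.4457 0.2903 0.286 ] [ 0.4704  0.4316 -1.4383  1.5818  0.4286  1.5055 -0.8633]
1.33 [0.4503 0.2525 0.2817] [ 0.57    0.337  -1.3937  1.6268  0.3337  1.4596 -0.7306]
1.14 [0.4547 0.2159 0.2702] [ 0.6666  0.2736 -1.3691  1.6757  0.2713  1.4155 -0.6167]
0.95 [0.4589 0.1817 0.2522] [ 0.7507  0.239  -1.3549  1.7269  0.2383  1.3683 -0.5257]
0.76 [0.4626 0.1512 0.2281] [ 0.811   0.2315 -1.3401  1.7787  0.2329  1.3159 -0.4616]
0.57 [0.4657 0.1255 0.199 ] [ 0.8421  0.2487 -1.3186  1.8294  0.2532  1.2585 -0.427 ]
0.38 [0.4682 0.1054 0.1658] [ 0.8448  0.2854 -1.2874  1.8773  0.2946  1.1976 -0.4203]
0.19 [0.4699 0.0917 0.1297] [ 0.8231  0.3351 -1.2463  1.9209  0.351   1.1347 -0.4377]
0.0 [0.4707 0.085  0.092 ] [ 0.78    0.3907 -1.1947  1.9586  0.4154  1.0711 -0.4742]
```

Run:
```python
from act import *
print(sensors.observe()['joint_positions'])
env.move_j([-0.023,0.332,-0.065,1.46,0.022,1.35,-0.088]); env.grip(0); st()
R=T(bx)
for p in (bw(-.05,.055,.40),bw(.27,.055,.40),bw(.255,.055,.29)): print(p,env.ik(p,R))
for th in np.arange(1.9,-.01,-.19): print(round(th,2),env.ik(lidpose(th),R))
```

```text
[ 0.9527  0.2498 -1.2493  1.5528  0.2368  1.5104 -0.3017]
 t 65.3 [0.6251 0.0003 0.2368] gap 0.005 F [ 0.2 -0.8 -0.7]
[0.4664 0.1197 0.4   ] [-0.1688 -0.0129 -0.1745  1.5201 -0.0023  1.6342 -0.2222]
[0.4278 0.4374 0.4   ] [-0.5977  0.3013 -0.3727  1.1783  0.1089  1.6809 -0.8218]
[0.4296 0.4225 0.29  ] [-0.5659  0.2834 -0.3592  1.4254  0.0991  1.4507 -0.8026]
1.9 [-0.5044  0.2217 -0.3343  1.5315  0.0733  1.4007 -0.7223]
1.71 [-0.4522  0.1666 -0.3122  1.5727  0.0516  1.4104 -0.6474]
1.52 [-0.3982  0.1196 -0.2888  1.6179  0.0344  1.4091 -0.5694]
1.33 [-0.348   0.0849 -0.2669  1.6635  0.0227  1.3962 -0.4967]
1.14 [-0.2982  0.0597 -0.2451  1.7133  0.0148  1.3704 -0.4247]
0.95 [-0.251   0.0457 -0.2247  1.7654  0.0105  1.3317 -0.3568]
0.76 [-0.2084  0.0439 -0.2064  1.8179  0.0094  1.2808 -0.2961]
0.57 [-0.1722  0.0548 -0.1912  1.8691  0.0111  1.2186 -0.2458]
0.38 [-0.1442  0.0785 -0.1795  1.9173  0.0154  1.1471 -0.2083]
0.19 [-0.1257  0.1142 -0.1716  1.9606  0.0222  1.0686 -0.1857]
0.0 [-0.1176  0.1606 -0.1677  1.9975  0.032   0.986  -0.1797]
```

Run:
```python
from act import *
R=T(bx)
env.reach(bw(-.05,.055,.40),R)
env.servo_line(bw(.27,.055,.40),vel=.2); st()
env.servo_line(bw(.25,.055,.28),vel=.15); st()
stop=False
for th in np.arange(1.95,1.30,-.1):
    if env.servo_line(lidpose(th),vel=.1,force_limit=20): st('STOP %.2f'%th); stop=True;break
    print(round(th,2),sensors.observe()['contact_force'].round(1))
snap('e1'); st()
a=cv2.imread("pics/e1_scene.png")[30:250,260:500];b=cv2.imread("pics/e1_side.png")[30:250,180:420]
cv2.imwrite("pics/e1.png",np.hstack([cv2.resize(a,(400,366)),cv2.resize(b,(400,366))]))
```

```text
t 68.06 [0.4283 0.4365 0.4003] gap 0.008 F [ 1.  -0.3  0.5]
 t 69.02 [0.4304 0.418  0.2811] gap 0.006 F [ 0.5  0.8 -0.3]
1.95 [ 0.4 -0.3  0.4]
1.85 [ 0.5 -0.5 -0.6]
1.75 [ 0.1  0.3 -0.8]
1.65 [-0.2  0.9  0.1]
1.55 [ 0.2  0.4 -0.7]
1.45 [-0.   0.8 -0.3]
1.35 [-0.1  0.7 -0.4]
 t 71.83 [0.4497 0.2568 0.2825] gap 0.007 F [0.7 0.7 0.1]
```

View pics/e1.png

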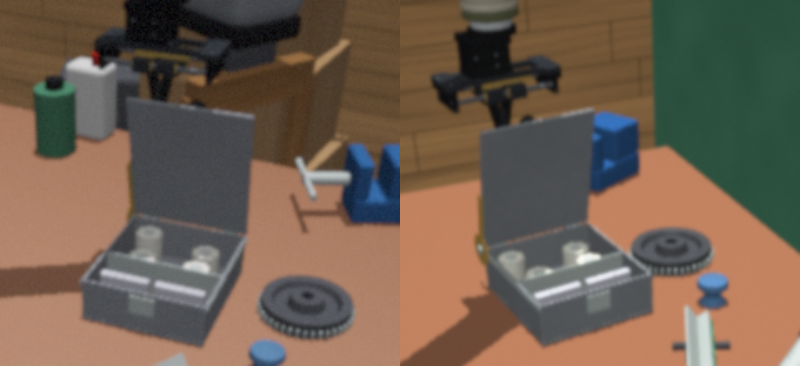

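The lid is swinging forward and the contact is light, so I'll continue to closed.

Run:
```python
from act import *
for th in np.arange(1.25,.0,-.1):
    if env.servo_line(lidpose(th),vel=.1,force_limit=20): st('STOP %.2f'%th);break
p=lidpose(0)-np.array([0,0,.010])
h=env.servo_line(p,vel=.04,force_limit=12); st('final %s'%h)
snap('e2')
a=cv2.imread("pics/e2_scene.png")[30:250,260:500];b=cv2.imread("pics/e2_side.png")[30:250,180:420]
cv2.imwrite("pics/e2.png",np.hstack([cv2.resize(a,(400,366)),cv2.resize(b,(400,366))]))
```

```text
final True t 76.8 [0.4714 0.0859 0.0929] gap 0.002 F [-3.7 -0.4 12.8]
```

View pics/e2.png

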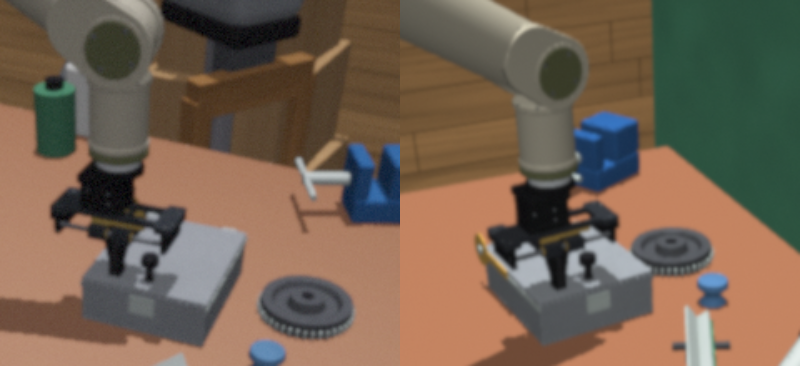

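Run:
```python
from act import *
p=sensors.observe()['position']
h=env.servo_line(p-[0,0,.008],vel=.03,force_limit=8); st('press %s'%h)
env.servo_line(p+[0,0,.15],vel=.15)
env.move_j([-0.023,0.332,-0.065,1.46,0.022,1.35,-0.088]);env.wait(.5);st()
snap('e3')
a=cv2.imread("pics/e3_scene.png")[130:250,290:430];b=cv2.imread("pics/e3_side.png")[130:250,210:350]
cv2.imwrite("pics/e3.png",np.hstack([cv2.resize(a,(400,343)),cv2.resize(b,(400,343))]))
# predicted shut-lid corners
L=[bw(x,y,z) for x,y in((-.115,-.1),(-.115,.1)) for z in(.072,.078)]
print((proj(SC,L)-[290,130])*400/140,(proj(SI,L)-[210,130])*400/140+[400,0])
```

```text
press True t 77.11 [0.4714 0.0859 0.0928] gap 0.008 F [-6.9 -1.4 17. ]
 t 79.5 [0.6249 0.0005 0.237 ] gap 0.0 F [ 1.  -0.4 -0.5]
[[267.9968 244.385 ]
 [268.5639 238.5683]
 [ 53.3848 195.7028]
 [ 53.297  190.0319]] [[744.9326 182.2628]
 [744.7788 176.6387]
 [551.7233 239.455 ]
 [551.1761 233.646 ]]
```

View pics/e3.png

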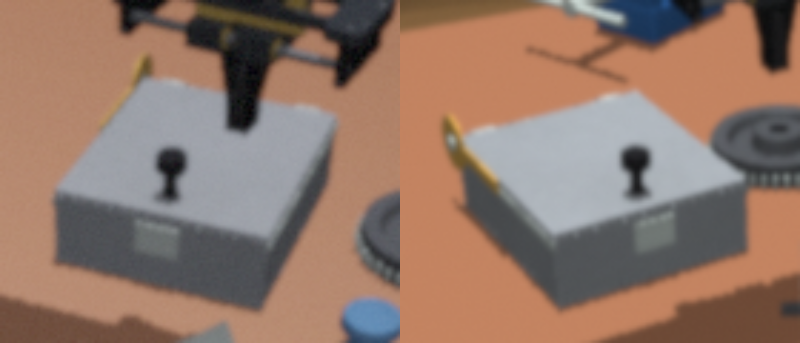

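View pics/e3_scene.png

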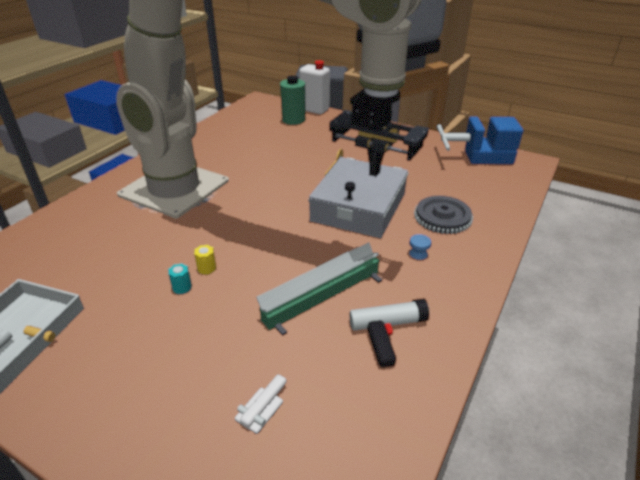

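The lid lies flat on the rim, with its corners at the predicted shut position. The bystanders are unmoved and the robot is clear, so I'm handing in.

```bash
python3 -c "
from workcell import env
env.sign_off()"
```

```text
the job is handed in; nothing more can be done
```

The service kit is packed, the lid is shut, and I've handed the job in at about 80 s of the 210 s allowed.

- **Filters:** all four white filters stand side by side in the hinge-side bay. One was knocked a few centimetres inside the bay partway through. It stayed upright and below the rim, so I left it there.
- **Anodes:** only two were on the rack. Both stand on their long edges in the other bay.
- **Lid:** pushed shut with the closed fingertips. It stopped with the tip at 79 mm, against 78 mm expected, under about 17 N. The last pictures show it flat on the rim.
- **Bystanders:** the flywheel, timing light, vent knob and cowl latch look unmoved. The yellow and turquoise decoys were left alone.

No check failed. With the lid shut I couldn't see the contents again; the last look inside, just before closing, showed all six parts in place.

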